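# Close and lock the filter hatch with its quarter-turn fastener

### The arm

A 7-joint arm with a two-finger parallel gripper is mounted at the origin on a cart in front of the work surface, level with it; the furniture and walls round the work are solid. World frame = base frame: x ahead of the robot, y to its left, z up, the work surface at z = 0. Lengths are in m, angles in rad, forces in N, time in s.
With the tool pointing down it reaches from about 0.4 to 0.925 m from the base axis. Payload 4.1 kg.
Tool frame: the origin (TCP) lies between the finger pads; the fingertips stand 17 mm ahead of it and the grasp point (between the pads) lies 2 mm behind it (manip.finger_overhang is the distance from the TCP to the fingertips, in m); z points along the fingers, x is the direction in which the jaws open and shut, and the axes are right-handed (so a half turn about z gives the same grasp; the last joint's range is limited). The gripper opens to 85 mm and grips with 20 to 120 N. Pads are 22 mm wide; open, the fingers measure 114 mm over their backs; the gripper's body (76 mm by 85 mm) begins 54 mm behind the grasp point. The pads swing forward as they close: fully open they stand 13 mm farther back than shut.
Start: joints at [-1.321, 0.398, 0.045, 1.537, -0.019, 1.207, -0.051], TCP at [0.222, 0.611, 0.248] pointing down, gripper open.
Joint ranges: [-2.82, 2.82], [-0.49, 2.23], [-1.37, 1.46], [0, 2.46], [-1.36, 4.5], [0.23, 2], [-2.94, 2.94]. Speed limits (rad/s): [2.57, 2.57, 3.14, 3.14, 3.14, 3.14, 3.14].

### API

Orientations are given as a 3x3 rotation matrix whose columns are the frame's x, y, z axes.
In Python, from plant import sensors, cams, manip gives the robot as it stands.
- The arm moves only by the tool play_rows, never from a script. Its arguments are lists of equal length, an entry for each row: "linear": the shift along the tool's x, y, z in mm, a list of three; "spin": the turn about the tool's z in degrees; "claw": the finger opening in mm, from 0 to 85.4. A call has 1 to 8 rows; each row shifts and turns the commanded pose from where the row before left it, along the tool's axes as they then stand; what a row does not reach is not made up. A row lasts 1/12 s, in which the tool goes at most 41.7 mm and 7.16 degrees, less where a joint would pass 70% of its speed; a pose out of reach is approached as far as the arm can. A call is refused whole if a number of a shift passes 41.7 or a number of a turn 7.16, either way. A call with a gripper value outside its range is refused whole. The fingers move at their own pace and stop on an object; "force" is the grip in N (left out, the last holds). Time passes only in rows, so rows that do not move let the fingers close. It gives the time, the measured TCP pose, the force and the opening at its end, in the units of the state.
- sensors.state(): the state, without advancing time (a new reading comes with each control period).
- cams.camera(name): name is "scene" or "top" or "wrist"; returns the picture (384x512x3 uint8, blue, green, red); there is no depth.
- cams.camera_info(name): a dict with "vertical_fov" (degrees; the focal length in pixels is half the picture's height over the tangent of half this angle, whatever the lens; pixels are square), "cx", "cy" (the principal point, pixels), "k1" (the pictures are not rectified: a ray, as slopes to the right and down, at radius r is drawn at 1 + k1 r^2 times it, then the intrinsics apply), "cam_to_world" (4x4, takes a point from camera to world coordinates). Camera axes: x right, y up, looking along -z (the intrinsics and any distortion apply to the point x, -y, -z); pixel columns grow to the right and rows downward; lengths in m; the calibration is good to about 2 mm. A picture is of the moment at which its call begins: read the wrist's pose just before it. camera_info takes no time and is no camera call; for the wrist camera it gives the pose at the moment of the call.
- manip.sign_off(): hands the job in, once; it reports no verdict.
The state is a dict: "time_s": time; "qpos": joint angles; "qvel": joint speeds; "joint_efforts": joint torques, N m; "eef_pos": TCP position; "eef_rot": TCP orientation; "force": force on the tool from outside, world axes, zero at the start; "torque": the same for the moment, N m; "grip_width": finger opening in m.
Only numpy, scipy, OpenCV 4.12 (cv2) and the standard library are available. Lean on these libraries where they do the work, as an engineer would, in place of code of your own. Each camera call takes 0.05 s, during which the arm holds its last target.

### The job

The filter of the bench vacuum unit has just been changed. Push its open hatch gently down onto the gasket with the fingertips, then set the fingertips in the slot of the round fastener and turn it a quarter turn clockwise, to its stop, so that the cam locks the hatch flush. Nothing is to be gripped or lifted: work on the hatch only from above, do not reach under it or open it any further, and leave the loose things on the worktop where they are.

Things in the scene. Friction and masses are not known exactly. Their poses are not given: they have to be found in the camera images.
- filter_unit: bench vacuum unit, grey housing fixed to the worktop, 250 mm deep (x), 230 mm wide (y), 139 mm high with the hatch shut. Origin: centre of its underside. Its own -x side is the front, with a round gauge, a switch and two hose barbs (28 mm long); +z is up. The hatch covers its open top.
- hatch (a joint): opening angle of the hatch (rad): 0 = flush shut; starts 0.45 to 0.85 open. Aluminium plate, 220 mm from hinge to free front edge, 214 mm wide, 12 mm thick. Stiff friction hinges hold it wherever it is left; 1 to 3 N at the front edge moves it down. At the end it meets a soft gasket: pressed down and let go, it springs back to about 0.01, and only the cam holds it flush.
- hatch_hinge (a point): middle of the hinge line, 105 mm behind the unit's centre, 127 mm above the worktop, at the underside of the hatch. This frame swings with the hatch: -x points from the hinge to the front edge, z out of the hatch's upper face, y along the hinge line.
- hatch_edge (a point): point on the upper face of the hatch, mid-width, 209 mm from the hinge line and 11 mm from the free front edge: a good place to push. The face is flat there; the fastener's bezel, a ring 106 mm across and 2 mm proud, begins 11 mm nearer the hinge. Axes as hatch_hinge.
- fastener_face (a point): centre of the fastener's upper face, on its turning axis, flush with the hatch's face, 145 mm from the hinge line. A grey disc 94 mm across with one straight slot through its centre, 36 mm wide, 80 mm long, 20 mm deep. y runs along the slot, z out of the face. The slot lies along the hinge line when unlocked; front to back, in line with two dark marks on the hatch, when locked.
- fastener (a joint): turn (rad), clockwise from above: 0 = unlocked (starts 0 to 0.15), 1.571 = locked stop; stays where left. Set the fingertips 20 to 25 mm off the axis in the slot and carry them round it a quarter arc, with 3 to 15 N. From 0.4 to 1.2 the cam climbs under its keeper and draws the hatch down; it catches only if the hatch is on its gasket (under 0.02); turned early it keeps the hatch from shutting.
- old_filter: bystander: used pleated filter cartridge, 96 mm across, 50 mm high, loose, standing to the left of the unit; origin at the centre of its underside
- screwdriver: bystander: screwdriver with an orange handle, 181 mm long, loose, lying to the right of the unit
- timer: bystander: white bench timer, 66 x 62 x 19 mm, loose, left of the unit
- marker: bystander: marker pen, 136 mm long, loose, left of the unit
- tube_rack: bystander: tube rack with six capped tubes, 56 x 170 x 84 mm, loose, far left
- beaker_100: bystander: small beaker, 54 mm across, 70 mm high, loose, far left

How it is judged:
By the outcome, as a careful person would: the job done as asked, in the order asked, and still so for the second after the job is handed in, with the robot touching nothing.
It also fails if it takes over 54 s, if anything falls off the work surface, if the arm or the gripper's body presses on something with over 40 N, if the wrist force passes 120 N, or if a joint passes its speed limit or range.

## Working session

There is one attempt and no reset: what is moved stays moved. The work goes in short steps, Python scripts to look and compute and a tool call to move; the robot and the scene stay as the last step left them, time stands still between calls to the robot, and variables do not carry over. Pictures are saved under pics/ and viewed, and the job is handed in when it is done.

Besides the shell and the picture viewer there is one more tool, called after "Call:" as name([rows], argument=value, ...), one row to a line, values as JSON. play_rows: Moves the arm, as the interface text tells. Its arguments: {"type":"object","properties":{"linear":{"type":"array","items":{"type":"array","items":{"type":"number"}}},"spin":{"type":"array","items":{"type":"number"}},"claw":{"type":"array","items":{"type":"number"}},"force":{"type":"number"}},"required":["linear","spin","claw"]}

```bash
mkdir -p pics; ls; python3 - <<'E'
from plant import sensors,cams,manip
import cv2
s=sensors.state();print({k:(v if not hasattr(v,'round') else v) for k,v in s.items()})
for n in("scene","top","wrist"):
    i=cams.camera_info(n);print(n,i);cv2.imwrite(f"pics/{n}0.png",cams.camera(n))
print(manip.finger_overhang)
E
```

```text
pics
{'time_s': 0.0, 'qpos': array([-1.32100011,  0.3992216 ,  0.04504144,  1.53790499, -0.01871148,
        1.20689983, -0.05072119]), 'qvel': array([ 0.00126718, -0.00034811,  0.00053841, -0.00037051, -0.00086248,
        0.00094743, -0.00028995]), 'joint_efforts': array([-2.13321619e-04, -4.75125325e+01,  1.36466179e+00, -2.54221094e+01,
        1.15982193e-02,  9.46848333e-03, -8.09156518e-06]), 'eef_pos': array([0.22191795, 0.61029009, 0.24723334]), 'eef_rot': array([[ 3.41691586e-01,  9.39811973e-01, -5.61985779e-04],
       [ 9.39809997e-01, -3.41692022e-01, -1.93194124e-03],
       [-2.00768757e-03,  1.31968214e-04, -9.99997976e-01]]), 'force': array([ 0.41843853, -0.4144431 ,  0.10573373]), 'torque': array([-0.00481945,  0.02928771, -0.00259596]), 'grip_width': 0.08546643073247279}
scene {'vertical_fov': 50.56612172950874, 'cx': 251.73159212147652, 'cy': 197.45272023809014, 'k1': 0.0066183023486887285, 'cam_to_world': array([[ 0.50376871,  0.5757626 , -0.64398332, -0.45497162],
       [-0.86383335,  0.33836205, -0.37323327, -0.58148181],
       [ 0.00300575,  0.74431751,  0.
[... 254 characters left out ...]
47808e-01, -1.10121312e-01,
         3.83750511e-01],
       [-9.99729319e-01, -2.32584881e-02,  5.75346908e-04,
         1.40942874e-02],
       [-1.98956304e-03,  1.10104842e-01,  9.93917987e-01,
         1.60862737e+00],
       [ 0.00000000e+00,  0.00000000e+00,  0.00000000e+00,
         1.00000000e+00]])}
wrist {'vertical_fov': 71.54620311199143, 'cx': 258.3675942224712, 'cy': 196.56675647467645, 'k1': -0.026387606509806035, 'cam_to_world': array([[ 0.34134203, -0.89132824, -0.29836149,  0.14426227],
       [ 0.9399349 ,  0.32273229,  0.11120364,  0.63798696],
       [-0.00282805, -0.31839885,  0.94795262,  0.37365608],
       [ 0.        ,  0.        ,  0.        ,  1.        ]])}
0.017
```

View pics/scene0.png

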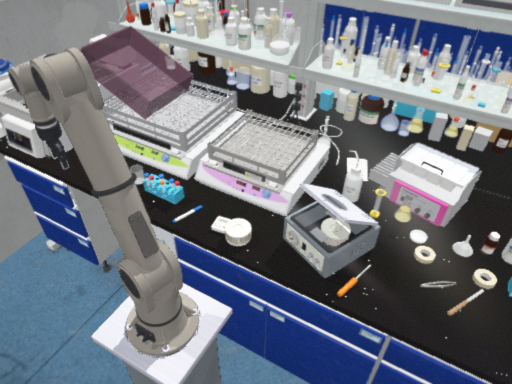

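View pics/top0.png

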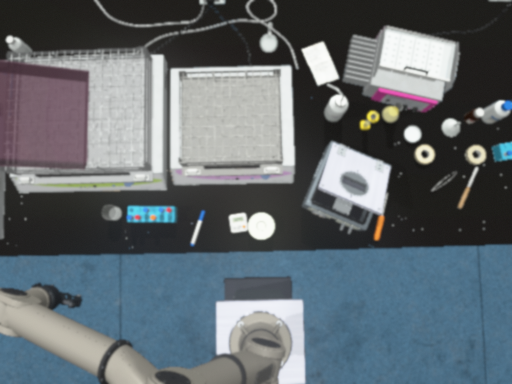

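View pics/wrist0.png

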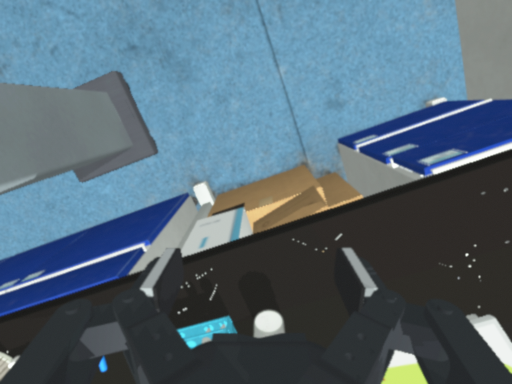

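```bash
python3 - <<'E'
import cv2
a=cv2.imread('pics/top0.png')[130:245,290:405];cv2.imwrite('pics/t0z.png',cv2.resize(a,None,fx=5,fy=5,interpolation=cv2.INTER_CUBIC))
a=cv2.imread('pics/scene0.png')[170:300,260:400];cv2.imwrite('pics/s0z.png',cv2.resize(a,None,fx=4.5,fy=4.5,interpolation=cv2.INTER_CUBIC))
E
```

```text
(no output)
```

View pics/t0z.png

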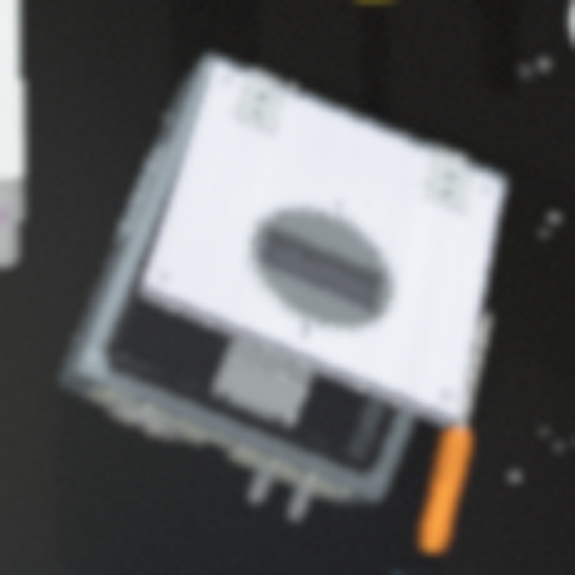

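View pics/s0z.png

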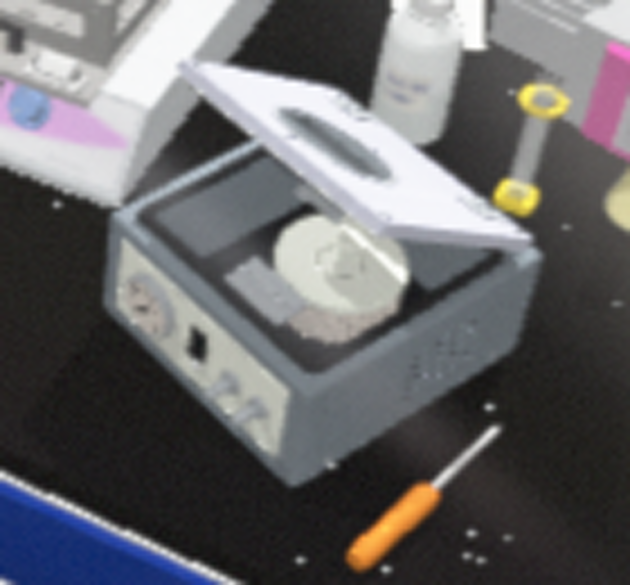

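```bash
cat > h.py <<'E'
import numpy as np
from plant import sensors,cams,manip
def ray(i,u,v):
    f=192/np.tan(np.radians(i['vertical_fov'])/2)
    d=np.array([(u-i['cx'])/f,(v-i['cy'])/f]);p=d.copy()
    for _ in range(20): p=d/(1+i['k1']*(p@p))
    T=i['cam_to_world'];r=T[:3,:3]@np.array([p[0],-p[1],-1]);return T[:3,3],r/np.linalg.norm(r)
def tri(ra,rb):
    (a,d),(b,e)=ra,rb
    A=np.stack([d,-e],1);t=np.linalg.lstsq(A,b-a,rcond=None)[0]
    p,q=a+t[0]*d,b+t[1]*e;return (p+q)/2,np.linalg.norm(p-q)
def plane(r,z): a,d=r;return a+d*(z-a[2])/d[2]
def proj(i,P):
    T=i['cam_to_world'];c=T[:3,:3].T@(np.asarray(P)-T[:3,3]);x=np.array([c[0],-c[1]])/-c[2]
    f=192/np.tan(np.radians(i['vertical_fov'])/2);x=x*(1+i['k1']*(x@x))*f;return x+[i['cx'],i['cy']]
E
python3 - <<'E'
from h import *
np.set_printoptions(precision=4,suppress=True)
t=cams.camera_info('top');s=cams.camera_info('scene')
P={}
for n,a,b in [('FL',(319,188),(301.1,184.7)),('FR',(382.4,214.8),(345.1,222.9)),('BR',(391.4,166),(378.4,223.3)),('BL',(331.6,141.6),(335.6,190)),('hFL',(305,206),(286.2,217.1)),('hFR',(365.6,229),(326.7,257.8)),('fast',(354.6,183.6),(334.4,201.8))]:
    P[n],e=tri(ray(t,*a),ray(s,*b));print(n,P[n],e)
n=np.linalg.norm
for a,b in(('FL','FR'),('FR','BR'),('hFL','hFR')):print(a,b,n(P[a]-P[b]),np.degrees(np.arctan2(*(P[b]-P[a])[1::-1])), np.degrees(np.arcsin((P[a]-P[b])[2]/n(P[a]-P[b]))))
E
```

```text
FL [ 0.5348 -0.198   0.2526] 0.0032838520171130066
FR [ 0.4431 -0.3928  0.251 ] 0.004391835822728095
BR [ 0.6167 -0.468   0.1358] 0.005684778715190104
BL [ 0.7119 -0.2693  0.128 ] 0.005173009026174817
hFL [ 0.4893 -0.1698  0.1236] 0.009653572138884977
hFR [ 0.4005 -0.3703  0.117 ] 0.007944282414881224
fast [ 0.5493 -0.3185  0.2194] 0.00038475696361122905
FL FR 0.21529156687988693 -115.2178654810256 0.43475790618763793
FR BR 0.22151727828104412 -23.424309735540962 31.333327056522982
hFL hFR 0.2193498862393109 -113.90368233362632 1.7041109883378502
```

Call:
play_rows([
  [0,0,-30],
  [0,0,-30],
  [0,0,-30],
  [-20,22,-10],
  [-25,28,0],
  [-25,28,0],
  [-25,28,0],
  [-25,28,0],
], spin=[0,0,0,0,0,0,0,0], claw=[30,30,30,30,30,30,30,30], force=20)

```text
time_s: 0.82
eef_pos: [0.3076, 0.4505, 0.3481]
eef_rot: [[0.341, 0.94, -0.0], [0.94, -0.341, -0.0], [-0.0, -0.0, -1.0]]
force: [0.7, 0.5, 0.5]
grip_width: 0.0298
```

```bash
python3 - <<'E'
from h import *
np.set_printoptions(precision=3,suppress=True)
s=sensors.state();print(s['time_s'],s['qpos'],s['eef_pos'],s['eef_rot'],s['force'],s['grip_width'])
E
```

```text
0.8167 [-1.158  0.15   0.123  1.644 -0.019  1.349  0.19 ] [0.308 0.45  0.348] [[ 0.341  0.94  -0.   ]
 [ 0.94  -0.341 -0.   ]
 [-0.    -0.    -1.   ]] [0.734 0.499 0.477] 0.029774926767390134
```

Call:
play_rows([
  [-27,30,0],
  [-27,30,0],
  [-27,30,0],
  [-27,30,0],
  [-27,30,0],
  [-27,30,0],
  [-27,30,0],
  [-27,30,0],
], spin=[0,0,0,0,0,0,0,0], claw=[30,30,30,30,30,30,30,30])

```text
time_s: 1.48
eef_pos: [0.4591, 0.1653, 0.3483]
eef_rot: [[0.341, 0.94, 0.0], [0.94, -0.341, 0.001], [0.001, -0.0, -1.0]]
force: [1.2, 0.6, -0.1]
grip_width: 0.0297
```

Call:
play_rows([
  [-36,11,0],
  [-36,11,0],
  [-36,11,0],
  [-36,11,0],
  [-36,11,0],
  [-36,11,0],
  [-36,11,0],
  [-36,11,0],
], spin=[0,0,0,0,0,0,0,0], claw=[30,30,30,30,30,30,30,30])

```text
time_s: 2.15
eef_pos: [0.4423, -0.1352, 0.3483]
eef_rot: [[0.342, 0.94, 0.001], [0.94, -0.342, 0.001], [0.001, 0.0, -1.0]]
force: [0.8, 0.3, -0.1]
grip_width: 0.0301
```

Call:
play_rows([
  [-36,11,0],
  [-36,11,0],
  [-36,11,0],
  [0,0,0],
  [0,0,0],
], spin=[1,1,1,0.8,0], claw=[30,30,30,30,30])

```text
time_s: 2.57
eef_pos: [0.434, -0.2483, 0.3481]
eef_rot: [[0.409, 0.913, -0.001], [0.913, -0.409, -0.0], [-0.001, -0.0, -1.0]]
force: [0.5, 0.8, -0.6]
grip_width: 0.0302
```

```bash
python3 - <<'E'
from h import *
import cv2
np.set_printoptions(precision=4,suppress=True)
s=sensors.state();print(s['time_s'],s['qpos'],s['eef_pos'],s['eef_rot'],s['force'],s['grip_width'])
np.save('w1.npy',cams.camera_info('wrist')['cam_to_world'])
cv2.imwrite('pics/w1.png',cams.camera('wrist'))
E
```

```text
2.5667 [-0.3794  0.08    0.8737  1.7537 -0.0622  1.3373  1.6569] [ 0.434  -0.2483  0.3481] [[ 0.4088  0.9126 -0.0007]
 [ 0.9126 -0.4088 -0.0005]
 [-0.0007 -0.0004 -1.    ]] [ 0.4778  0.7938 -0.5896] 0.030214433299734413
```

View pics/w1.png

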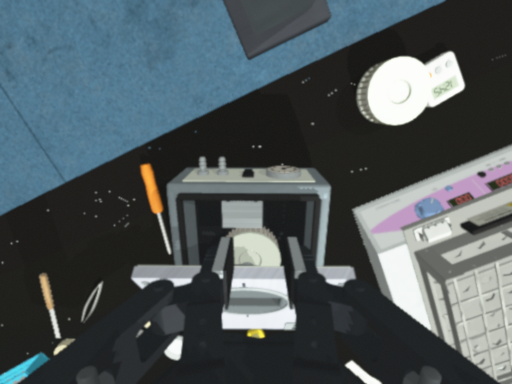

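```bash
python3 - <<'E'
from h import *
import cv2
np.set_printoptions(precision=4,suppress=True)
i=cams.camera_info('wrist');i['cam_to_world']=np.load('w1.npy')
A=[plane(ray(i,u,v),z) for u,v,z in((133,267,.252),(354,267,.252),(168,192,.127),(330,192,.127))]
for a in A:print(a)
for a,b in((0,1),(2,3)):d=A[b]-A[a];print(np.linalg.norm(d),np.degrees(np.arctan2(d[1],d[0])),(A[a]+A[b])/2)
a=cv2.imread('pics/w1.png')[150:350,110:380];cv2.imwrite('pics/w1z.png',cv2.resize(a,None,fx=2.9,fy=2.9,interpolation=cv2.INTER_CUBIC))
E
```

```text
[ 0.4428 -0.3874  0.252 ]
[ 0.5303 -0.1909  0.252 ]
[ 0.4081 -0.374   0.127 ]
[ 0.4987 -0.1713  0.127 ]
0.21515290288427105 66.00770183673333 [ 0.4866 -0.2892  0.252 ]
0.2221126239958876 65.91742414338611 [ 0.4534 -0.2727  0.127 ]
```

View pics/w1z.png

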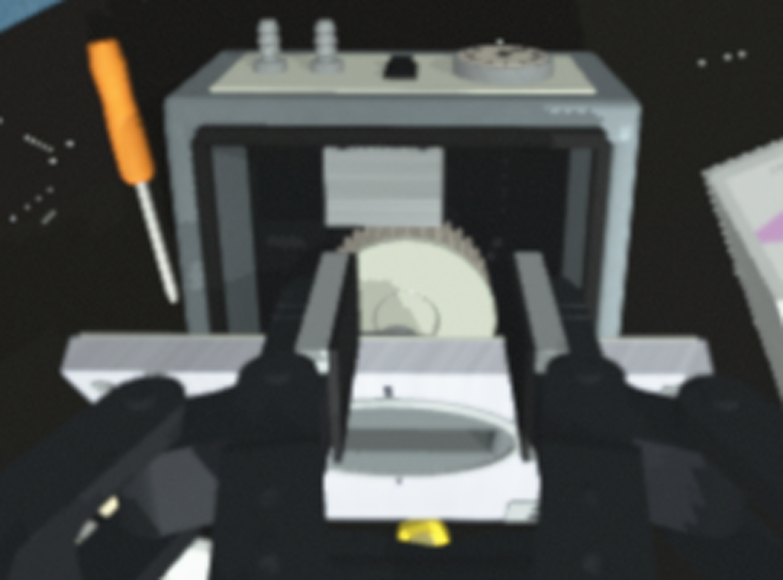

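Call:
play_rows([
  [-6,27,0],
  [-6,27,10],
  [-6,26,15],
  [0,0,20],
  [0,0,15],
  [0,0,0],
], spin=[0,0,0,0,0,0], claw=[30,30,30,30,30,30])

```text
time_s: 3.12
eef_pos: [0.5007, -0.2913, 0.2843]
eef_rot: [[0.4, 0.917, -0.007], [0.917, -0.4, 0.004], [0.001, -0.008, -1.0]]
force: [-0.6, 0.4, -0.2]
grip_width: 0.0302
```

```bash
python3 - <<'E'
from h import *
import cv2
a=cams.camera('scene')[150:300,260:410];b=cams.camera('wrist')[100:384,80:420]
cv2.imwrite('pics/s2.png',np.hstack([cv2.resize(a,(400,400),interpolation=cv2.INTER_CUBIC),cv2.resize(b,(400,334))[:,:] if 0 else cv2.resize(b,(400,400))]))
E
```

```text
(no output)
```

View pics/s2.png

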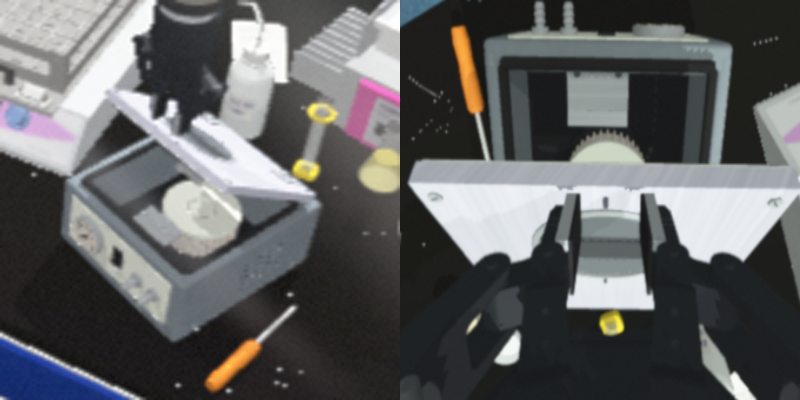

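```bash
python3 - <<'E'
from h import *
np.set_printoptions(precision=4,suppress=True)
s=sensors.state();print(s['time_s'],s['qpos'],s['qvel'],s['eef_pos'],s['eef_rot'],s['force'])
E
```

```text
3.2167 [-0.2136  0.3438  0.8648  1.6688 -0.2738  1.2574  1.8667] [-0.003  -0.0215  0.0223 -0.03    0.0025 -0.0032  0.0021] [ 0.5017 -0.2929  0.2879] [[ 0.4006  0.9162 -0.0008]
 [ 0.9162 -0.4006  0.0015]
 [ 0.0011 -0.0013 -1.    ]] [0.5759 0.5256 0.4575]
```

Call:
play_rows([
  [-2,0,6],
  [-2,0,6],
  [0,0,6],
  [0,0,5],
  [0,0,3],
], spin=[0,0,0,0,0], claw=[30,30,30,30,30])

```text
time_s: 3.63
eef_pos: [0.4994, -0.2982, 0.2617]
eef_rot: [[0.403, 0.915, -0.0], [0.915, -0.403, 0.001], [0.001, -0.0, -1.0]]
force: [0.6, 0.2, 1.2]
grip_width: 0.0301
```

Call:
play_rows([
  [0,-2.8,5],
  [0,-2.8,5],
  [0,-2.7,5],
  [0,-2.6,5],
], spin=[0,0,0,0], claw=[30,30,30,30])

```text
time_s: 3.97
eef_pos: [0.4893, -0.2938, 0.2417]
eef_rot: [[0.403, 0.915, -0.0], [0.915, -0.403, 0.0], [0.0, -0.0, -1.0]]
force: [0.3, -0.1, 0.2]
grip_width: 0.0302
```

```bash
python3 - <<'E'
from h import *
import cv2
a=cams.camera('scene')[150:300,260:410];b=cams.camera('wrist')[100:384,80:420]
cv2.imwrite('pics/s3.png',np.hstack([cv2.resize(a,(400,400),interpolation=cv2.INTER_CUBIC),cv2.resize(b,(400,400))]))
E
```

```text
(no output)
```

View pics/s3.png

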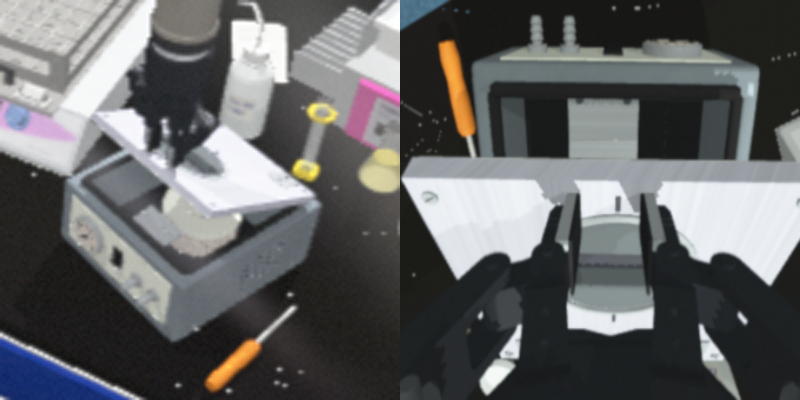

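Call:
play_rows([
  [0,-2.3,5],
  [0,-2.2,5],
  [0,-2.1,5],
  [0,-2,5],
  [0,-1.8,5],
  [0,-1.6,5],
  [0,-1.5,5],
  [0,-1.3,5],
], spin=[0,0,0,0,0,0,0,0], claw=[30,30,30,30,30,30,30,30])

```text
time_s: 4.73
eef_pos: [0.4758, -0.288, 0.2017]
eef_rot: [[0.403, 0.915, -0.0], [0.915, -0.403, 0.0], [0.0, -0.0, -1.0]]
force: [-0.5, -0.1, -0.8]
grip_width: 0.0303
```

```bash
python3 - <<'E'
from h import *
import cv2
a=cams.camera('scene')[150:300,260:410];b=cams.camera('wrist')[100:384,80:420]
cv2.imwrite('pics/s4.png',np.hstack([cv2.resize(a,(400,400),interpolation=cv2.INTER_CUBIC),cv2.resize(b,(400,400))]))
E
```

```text
(no output)
```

View pics/s4.png

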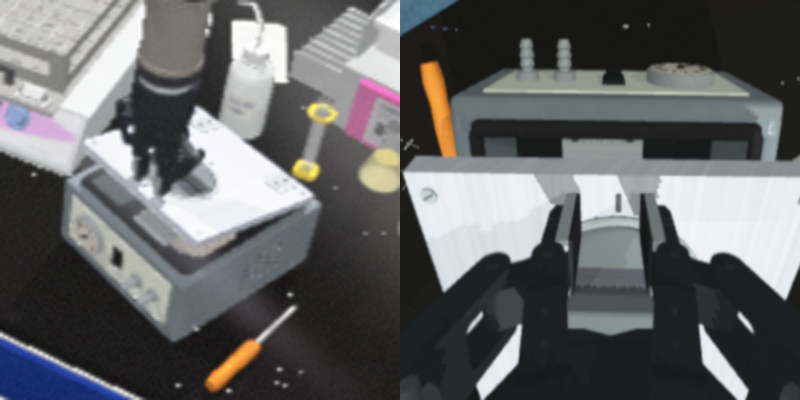

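Call:
play_rows([
  [0,-1.2,5],
  [0,-1.1,5],
  [0,-1,5],
  [0,-0.9,5],
  [0,-0.7,5],
  [0,-0.5,5],
  [0,-0.3,4],
  [0,0,3],
], spin=[0,0,0,0,0,0,0,0], claw=[30,30,30,30,30,30,30,30])

```text
time_s: 5.5
eef_pos: [0.4706, -0.2856, 0.1646]
eef_rot: [[0.403, 0.915, -0.001], [0.915, -0.403, 0.0], [0.0, -0.001, -1.0]]
force: [-0.6, -0.2, 0.6]
grip_width: 0.0301
```

Call:
play_rows([
  [0,0,3],
  [0,0,3],
  [0,0,2],
], spin=[0,0,0], claw=[30,30,30])

```text
time_s: 5.75
eef_pos: [0.4708, -0.2858, 0.1573]
eef_rot: [[0.403, 0.915, -0.0], [0.915, -0.403, 0.001], [0.0, -0.0, -1.0]]
force: [-2.1, 1.5, 5.9]
grip_width: 0.0299
```

Call:
play_rows([
  [0,0,1],
  [0,0,1],
  [0,0,0],
], spin=[0,0,0], claw=[30,30,30])

```text
time_s: 6.0
eef_pos: [0.4707, -0.2857, 0.1558]
eef_rot: [[0.403, 0.915, -0.0], [0.915, -0.403, 0.001], [0.001, -0.001, -1.0]]
force: [-2.6, 1.0, 5.0]
grip_width: 0.0303
```

Call:
play_rows([
  [0,0,1],
  [0,0,1],
  [0,0,0],
], spin=[0,0,0], claw=[30,30,30])

```text
time_s: 6.25
eef_pos: [0.4707, -0.2858, 0.1554]
eef_rot: [[0.403, 0.915, 0.0], [0.915, -0.403, 0.002], [0.002, -0.001, -1.0]]
force: [-5.3, 5.0, 18.3]
grip_width: 0.03
```

Call:
play_rows([
  [0,0,1],
  [0,0,1],
  [0,0,0],
], spin=[0,0,0], claw=[30,30,30])

```text
time_s: 6.5
eef_pos: [0.4707, -0.2859, 0.1552]
eef_rot: [[0.404, 0.915, 0.001], [0.915, -0.404, 0.004], [0.004, -0.001, -1.0]]
force: [-9.2, 7.9, 29.6]
grip_width: 0.0302
```

Call:
play_rows([
  [0,0,-4],
  [0,0,-8],
  [0,0,-25],
  [0,0,-30],
  [0,-10,-30],
  [0,-15,0],
  [0,0,0],
  [0,0,0],
], spin=[0,0,0,0,0,0,0,0], claw=[85,85,85,85,85,85,85,85])

```text
time_s: 7.17
eef_pos: [0.4478, -0.2754, 0.2482]
eef_rot: [[0.403, 0.915, 0.001], [0.915, -0.403, 0.001], [0.001, 0.0, -1.0]]
force: [0.3, 0.1, 0.0]
grip_width: 0.0847
```

```bash
python3 - <<'E'
from h import *
import cv2
np.set_printoptions(precision=4,suppress=True)
s=sensors.state();print(s['time_s'],s['qpos'],s['eef_pos'],s['eef_rot'],s['force'],s['grip_width'])
np.save('w5.npy',cams.camera_info('wrist')['cam_to_world'])
cv2.imwrite('pics/w5.png',cams.camera('wrist'))
a=cams.camera('scene');cv2.imwrite('pics/s5.png',a);a=a[150:300,260:410];b=cams.camera('top');cv2.imwrite('pics/t5.png',b);b=b[130:245,290:405]
cv2.imwrite('pics/st5.png',np.hstack([cv2.resize(a,(400,400),interpolation=cv2.INTER_CUBIC),cv2.resize(b,(400,400),interpolation=cv2.INTER_CUBIC)]))
E
```

```text
7.1667 [-0.2795  0.2552  0.8926  1.8489 -0.2195  1.1396  1.8459] [ 0.4478 -0.2754  0.2482] [[ 0.4031  0.9152  0.0008]
 [ 0.9152 -0.4031  0.001 ]
 [ 0.0012  0.0004 -1.    ]] [0.2598 0.0717 0.0003] 0.0846754044418725
```

View pics/w5.png

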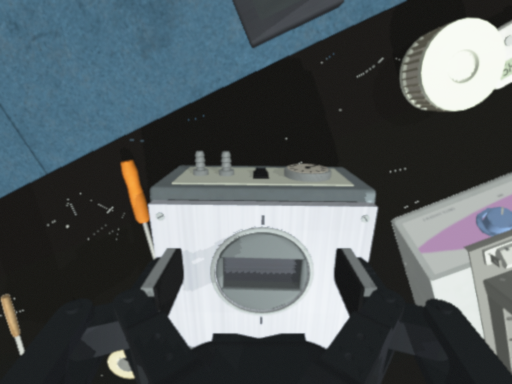

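View pics/st5.png

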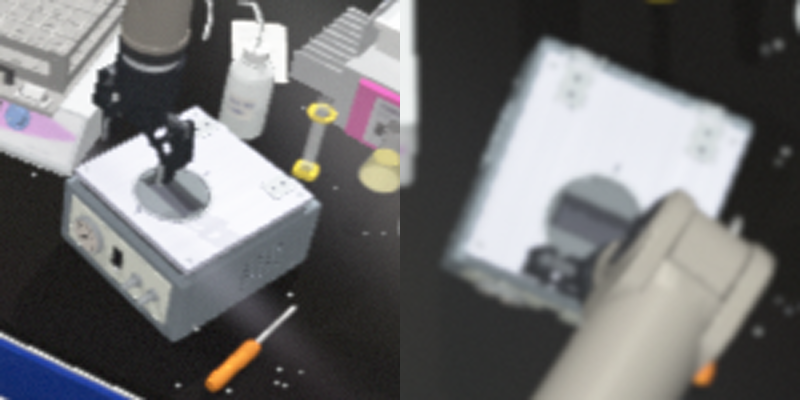

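```bash
python3 - <<'E'
from h import *
import cv2
np.set_printoptions(precision=4,suppress=True)
a=cv2.imread('pics/w5.png')
g=cv2.cvtColor(a,cv2.COLOR_BGR2GRAY);sub=g[215:325,200:325]
m=((sub<175)*255).astype(np.uint8)
m=cv2.morphologyEx(m,cv2.MORPH_OPEN,np.ones((3,3),np.uint8))
cs,_=cv2.findContours(m,cv2.RETR_EXTERNAL,cv2.CHAIN_APPROX_NONE);c=max(cs,key=cv2.contourArea)
# undistort onto plane z=.139 and fit
i=cams.camera_info('wrist');i['cam_to_world']=np.load('w5.npy')
w=np.array([plane(ray(i,p[0][0]+200,p[0][1]+215),.139)[:2] for p in c])
print(cv2.contourArea(c));print('disc',cv2.fitEllipse((w*1000).astype(np.float32)))
m2=((sub<105)*255).astype(np.uint8);cs,_=cv2.findContours(m2,cv2.RETR_EXTERNAL,cv2.CHAIN_APPROX_NONE);c=max(cs,key=cv2.contourArea)
w=np.array([plane(ray(i,p[0][0]+200,p[0][1]+215),.139)[:2] for p in c]);print('slot',cv2.minAreaRect((w*1000).astype(np.float32)))
for n,u,v in(('m1',263,219),('m2',261,320),('FL?',151,204),('FR?',378,206)): print(n,plane(ray(i,u,v),.139))
z=cv2.resize(a[195:345,190:340],None,fx=4,fy=4,interpolation=cv2.INTER_CUBIC);cv2.imwrite('pics/w5z.png',z)
E
```

```text
6140.0
disc ((522.930419921875, -306.4575500488281), (97.02190399169922, 101.37281036376953), 116.79666900634766)
slot ((512.8819580078125, -302.57989501953125), (84.61895751953125, 57.80455017089844), 64.41545867919922)
m1 [ 0.4671 -0.28    0.139 ]
m2 [ 0.5782 -0.3305  0.139 ]
FL? [ 0.4104 -0.3707  0.139 ]
FR? [ 0.4988 -0.1748  0.139 ]
```

View pics/w5z.png

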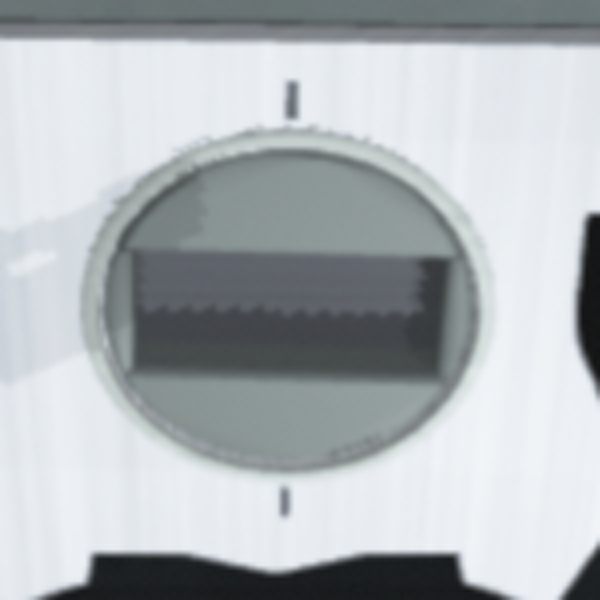

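```bash
python3 - <<'E'
from h import *
np.set_printoptions(precision=4,suppress=True)
i=cams.camera_info('wrist');i['cam_to_world']=np.load('w5.npy')
P=[plane(ray(i,190+(x+.5)/4-.5,195+(y+.5)/4-.5),.139) for x,y in((120,250),(463,257),(120,375),(455,382),(105,310),(477,310),(291,148),(286,470))]
for a in P:print(a)
for a,b in((0,1),(2,3),(4,5),(6,7)):d=P[b]-P[a];print(np.linalg.norm(d),np.degrees(np.arctan2(d[1],d[0])),(P[a]+P[b])/2)
t=cams.camera_info('top');s=cams.camera_info('scene')
print(plane(ray(s,260+172/400*150,150+192/400*150),.139))
print('mean slot',np.mean(P[:4],0))
E
```

```text
[ 0.4878 -0.3368  0.139 ]
[ 0.5247 -0.2581  0.139 ]
[ 0.5218 -0.3537  0.139 ]
[ 0.5597 -0.2734  0.139 ]
[ 0.5022 -0.3483  0.139 ]
[ 0.541  -0.2603  0.139 ]
[ 0.4791 -0.2858  0.139 ]
[ 0.5682 -0.326   0.139 ]
0.08688175825850541 64.88815877877427 [ 0.5063 -0.2974  0.139 ]
0.08883443202156646 64.78494688205348 [ 0.5407 -0.3136  0.139 ]
0.0961397605020945 66.22559634000636 [ 0.5216 -0.3043  0.139 ]
0.09774216988900886 -24.27032612743125 [ 0.5236 -0.3059  0.139 ]
[ 0.5233 -0.3043  0.139 ]
mean slot [ 0.5235 -0.3055  0.139 ]
```

Call:
play_rows([
  [1,20,0],
  [1,20,0],
  [0,21,0],
  [0,20,0],
  [0,0,20],
  [0,0,20],
  [0,0,20],
  [0,0,15],
], spin=[1.4,0,0,0,0,0,0,0], claw=[32,32,32,32,32,32,32,32])

```text
time_s: 7.98
eef_pos: [0.5218, -0.3075, 0.1701]
eef_rot: [[0.425, 0.905, -0.004], [0.905, -0.425, 0.001], [-0.001, -0.004, -1.0]]
force: [0.0, -0.2, -0.4]
grip_width: 0.0318
```

Call:
play_rows([
  [0,0,0],
  [0,0,0],
], spin=[0,0], claw=[32,32])

```text
time_s: 8.15
eef_pos: [0.5219, -0.3077, 0.1718]
eef_rot: [[0.425, 0.905, -0.003], [0.905, -0.425, 0.001], [-0.001, -0.003, -1.0]]
force: [0.3, -0.9, -0.1]
grip_width: 0.032
```

```bash
python3 - <<'E'
from h import *
import cv2
np.set_printoptions(precision=4,suppress=True)
s=sensors.state();print(s['time_s'],s['qpos'],s['eef_pos'],s['eef_rot'],s['grip_width'])
i=cams.camera_info('wrist');b=cams.camera('wrist');a=cams.camera('scene')[170:280,270:380]
print(proj(i,[.523,-.306,.139]))
cv2.imwrite('pics/s6.png',np.hstack([cv2.resize(a,(350,384),interpolation=cv2.INTER_CUBIC),b[:,50:480]]))
E
```

```text
8.15 [-0.1225  0.5066  0.797   1.745  -0.4062  1.0664  1.9448] [ 0.5219 -0.3077  0.1718] [[ 0.4255  0.905  -0.0031]
 [ 0.905  -0.4255  0.0007]
 [-0.0007 -0.003  -1.    ]] 0.031961899324205276
[262.848  238.2975]
```

View pics/s6.png

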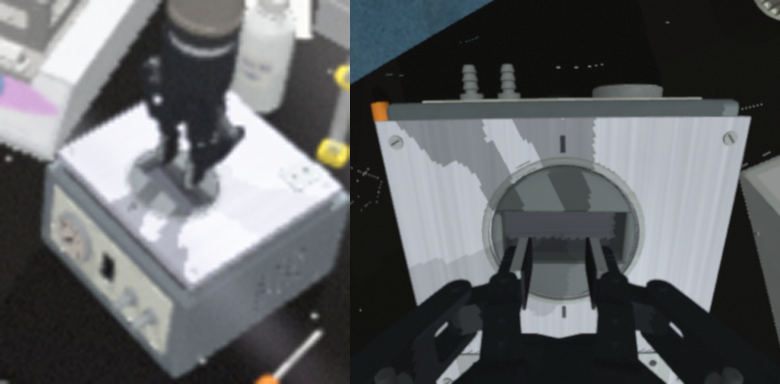

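Call:
play_rows([
  [2,0,8],
  [0,0,8],
  [0,0,6],
  [0,0,4],
  [0,0,3],
  [0,0,0],
], spin=[0,0,0,0,0,0], claw=[32,32,32,32,32,32])

```text
time_s: 8.75
eef_pos: [0.5227, -0.3058, 0.1435]
eef_rot: [[0.426, 0.905, -0.001], [0.905, -0.426, 0.001], [0.0, -0.001, -1.0]]
force: [0.4, -0.1, 0.3]
grip_width: 0.0321
```

Call:
play_rows([
  [0,0,0],
  [0,0,0],
  [0,0,0],
  [0,0,0],
  [0,0,0],
  [0,0,0],
], spin=[5,5,5,5,5,5], claw=[32,32,32,32,32,32])

```text
time_s: 9.25
eef_pos: [0.5227, -0.3048, 0.1443]
eef_rot: [[0.823, 0.568, -0.001], [0.568, -0.823, 0.003], [0.001, -0.003, -1.0]]
force: [-2.3, 3.6, 2.0]
grip_width: 0.0317
```

```bash
cat > st.py <<'E'
from h import *
import cv2,sys
np.set_printoptions(precision=4,suppress=True)
s=sensors.state();print(s['time_s'],s['qpos'],s['eef_pos'],'xang',np.degrees(np.arctan2(s['eef_rot'][1,0],s['eef_rot'][0,0])),s['force'],s['torque'],s['grip_width'])
if len(sys.argv)>1:
    cv2.imwrite(f'pics/{sys.argv[1]}.png',cams.camera('wrist'))
E
python3 st.py w7
```

```text
9.25 [-0.1885  0.5873  0.9052  1.7734 -0.5293  1.0473  1.5161] [ 0.5227 -0.3048  0.1443] xang 34.60861286857653 [-2.3276  3.618   2.0081] [0.6202 0.3963 0.0483] 0.03174129463532883
```

View pics/w7.png

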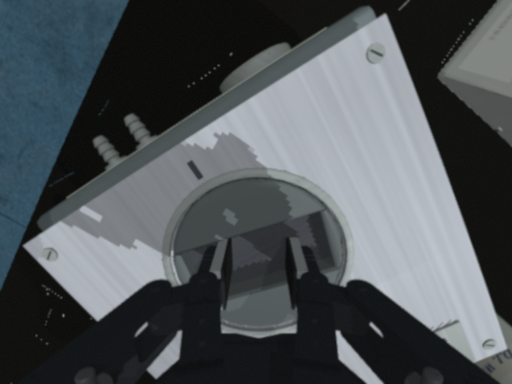

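Call:
play_rows([
  [0,0,0],
  [0,0,0],
  [0,0,0],
  [0,0,0],
  [0,0,0],
  [0,0,0],
], spin=[4,4,4,4,4,4], claw=[32,32,32,32,32,32])

```text
time_s: 9.8
eef_pos: [0.5226, -0.3047, 0.1442]
eef_rot: [[0.982, 0.187, -0.001], [0.187, -0.982, 0.003], [-0.001, -0.004, -1.0]]
force: [-2.3, 4.2, 3.0]
grip_width: 0.0319
```

```bash
python3 st.py
```

```text
9.8 [-0.2438  0.6387  1.0062  1.7747 -0.6101  1.0796  1.1675] [ 0.5226 -0.3047  0.1442] xang 10.770141257029104 [-2.3051  4.197   2.9673] [0.7937 0.4098 0.0853] 0.031922395843999536
```

Call:
play_rows([
  [0,0,0],
  [0,0,0],
  [0,0,0],
  [0,0,0],
  [0,0,0],
  [0,0,0],
  [0,0,0],
  [0,0,0],
], spin=[4,4,4,4,4,4,4,4], claw=[32,32,32,32,32,32,32,32])

```text
time_s: 10.47
eef_pos: [0.523, -0.3045, 0.1434]
eef_rot: [[0.933, -0.361, -0.001], [-0.361, -0.933, 0.003], [-0.002, -0.002, -1.0]]
force: [-0.5, 2.1, -2.0]
grip_width: 0.0321
```

```bash
python3 st.py w8
```

```text
10.4667 [-0.3042  0.7208  1.1348  1.7761 -0.7225  1.1339  0.7017] [ 0.523  -0.3045  0.1434] xang -21.148439929840972 [-0.4988  2.0809 -2.031 ] [0.3696 0.0713 0.2838] 0.03206870750372646
```

View pics/w8.png

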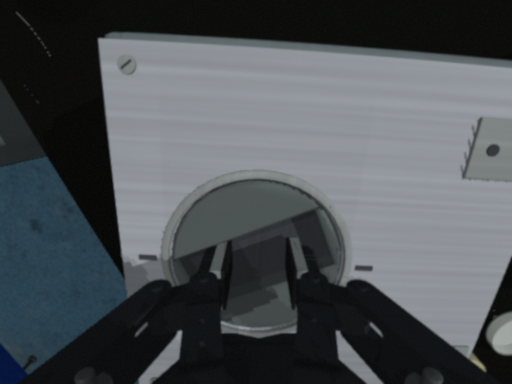

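Call:
play_rows([
  [0,0,0],
  [0,0,0],
  [0,0,0],
  [0,0,0],
  [0,0,0],
], spin=[4,4,3,3,2], claw=[32,32,32,32,32])

```text
time_s: 10.93
eef_pos: [0.5229, -0.3048, 0.1435]
eef_rot: [[0.798, -0.603, -0.002], [-0.603, -0.798, 0.003], [-0.003, -0.001, -1.0]]
force: [-0.5, 2.3, -1.8]
grip_width: 0.0321
```

```bash
python3 st.py
```

```text
10.9333 [-0.3273  0.7655  1.1957  1.7764 -0.7778  1.167   0.4687] [ 0.5229 -0.3048  0.1435] xang -37.052375451502 [-0.49    2.2858 -1.8336] [0.4818 0.2469 0.2651] 0.03206620824632344
```

Call:
play_rows([
  [0,0,0],
  [0,0,0],
  [0,0,0],
], spin=[2,2,0], claw=[32,32,32])

```text
time_s: 11.18
eef_pos: [0.5229, -0.3049, 0.1435]
eef_rot: [[0.755, -0.656, -0.002], [-0.656, -0.755, 0.002], [-0.003, -0.001, -1.0]]
force: [-0.7, 3.3, -1.8]
grip_width: 0.0322
```

```bash
python3 st.py w9
```

```text
11.1833 [-0.3324  0.7769  1.2104  1.7764 -0.7914  1.1756  0.4104] [ 0.5229 -0.3049  0.1435] xang -41.013201446820524 [-0.7318  3.3042 -1.7671] [0.6157 0.1732 0.0717] 0.03218114800148676
```

View pics/w9.png

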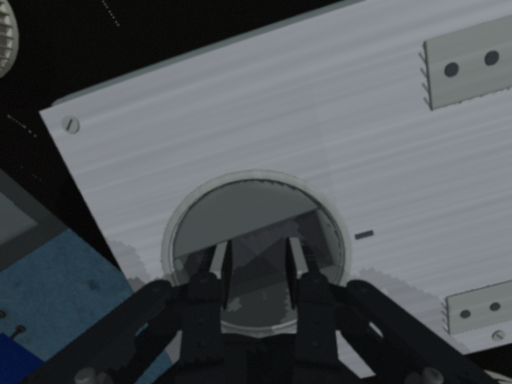

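Call:
play_rows([
  [0,0,0],
  [0,0,0],
  [0,0,0],
], spin=[1.5,1.5,0], claw=[32,32,32])

```text
time_s: 11.48
eef_pos: [0.5229, -0.305, 0.1436]
eef_rot: [[0.717, -0.697, -0.001], [-0.697, -0.717, 0.002], [-0.002, -0.001, -1.0]]
force: [-0.9, 4.3, -3.3]
grip_width: 0.0318
```

```bash
python3 st.py
```

```text
11.4833 [-0.3361  0.7858  1.222   1.7766 -0.8024  1.1824  0.3637] [ 0.5229 -0.305   0.1436] xang -44.19274368942801 [-0.8873  4.2548 -3.3415] [0.9623 0.2433 0.16  ] 0.03182517236611195
```

Call:
play_rows([
  [0,0,0],
  [0,0,0],
  [0,0,0],
], spin=[1.5,1.5,0], claw=[32,32,32])

```text
time_s: 11.73
eef_pos: [0.523, -0.305, 0.1436]
eef_rot: [[0.68, -0.733, -0.002], [-0.733, -0.68, 0.002], [-0.003, -0.0, -1.0]]
force: [-0.7, 4.7, -4.1]
grip_width: 0.0322
```

```bash
python3 st.py w10
```

```text
11.7333 [-0.3399  0.7949  1.2329  1.7764 -0.8122  1.1893  0.3195] [ 0.523  -0.305   0.1436] xang -47.15837729951912 [-0.6932  4.7194 -4.0769] [1.1241 0.2884 0.6031] 0.03222798205253602
```

View pics/w10.png

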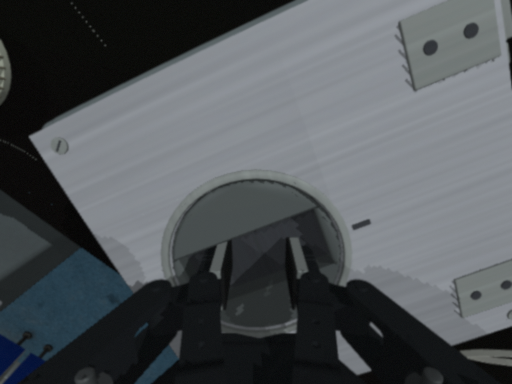

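```bash
python3 - <<'E'
from h import *
import cv2
i=cams.camera_info('wrist')
def ang(a,b):
    d=plane(ray(i,*b),.139)-plane(ray(i,*a),.139);return np.degrees(np.arctan2(d[1],d[0])),np.linalg.norm(d)
print('slot',ang((180,251),(313,209)));print('hatch',ang((45,123),(298,2)))
a=cv2.imread('pics/w10.png');cv2.imwrite('pics/w10z.png',cv2.resize(a[160:345,150:370],None,fx=3.2,fy=3.2,interpolation=cv2.INTER_CUBIC))
E
```

```text
slot (np.float64(-27.941885044220545), np.float64(0.07686146602424342))
hatch (np.float64(-24.883908015104275), np.float64(0.1295306674793542))
```

View pics/w10z.png

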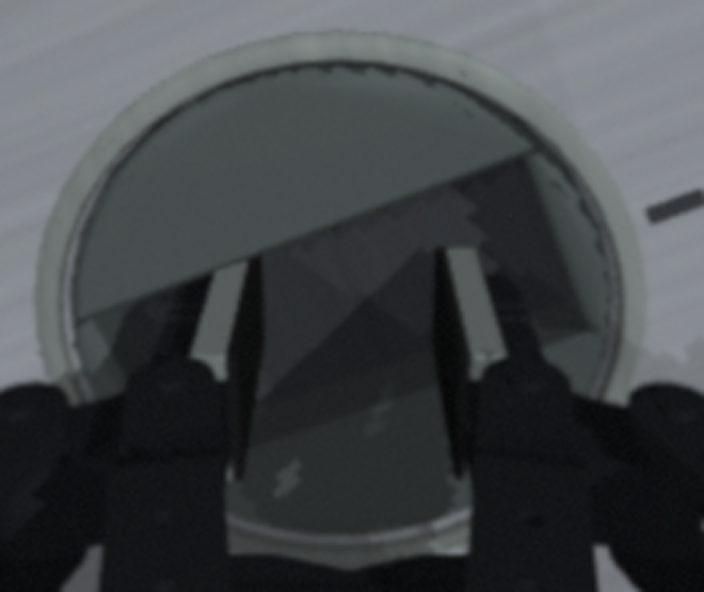

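Call:
play_rows([
  [0,0,0],
  [0,0,0],
  [0,0,0],
], spin=[1.5,1.5,0], claw=[32,32,32])

```text
time_s: 12.03
eef_pos: [0.5233, -0.3051, 0.1437]
eef_rot: [[0.643, -0.766, -0.002], [-0.766, -0.643, 0.001], [-0.002, 0.001, -1.0]]
force: [-1.9, 4.3, -5.1]
grip_width: 0.0321
```

```bash
python3 st.py
```

```text
12.0333 [-0.3434  0.8037  1.2434  1.7757 -0.8215  1.1957  0.2771] [ 0.5233 -0.3051  0.1437] xang -49.978088157354115 [-1.9472  4.3031 -5.0589] [1.1907 0.3072 1.739 ] 0.03208749298215947
```

Call:
play_rows([
  [0,0,0],
  [0,0,0],
  [0,0,0],
], spin=[1.5,1.5,0], claw=[32,32,32])

```text
time_s: 12.28
eef_pos: [0.5233, -0.3051, 0.1438]
eef_rot: [[0.605, -0.797, -0.003], [-0.797, -0.605, 0.001], [-0.002, 0.002, -1.0]]
force: [-2.1, 4.1, -6.9]
grip_width: 0.0318
```

```bash
python3 st.py w11; python3 - <<'E'
import cv2
a=cv2.imread('pics/w11.png');cv2.imwrite('pics/w11z.png',cv2.resize(a[160:345,150:370],None,fx=3.2,fy=3.2,interpolation=cv2.INTER_CUBIC))
E
```

```text
12.2833 [-0.3468  0.8124  1.2536  1.7753 -0.8304  1.2025  0.2344] [ 0.5233 -0.3051  0.1438] xang -52.80640020963908 [-2.1332  4.1047 -6.9098] [1.3322 0.5743 3.9821] 0.03184269928714408
```

View pics/w11z.png

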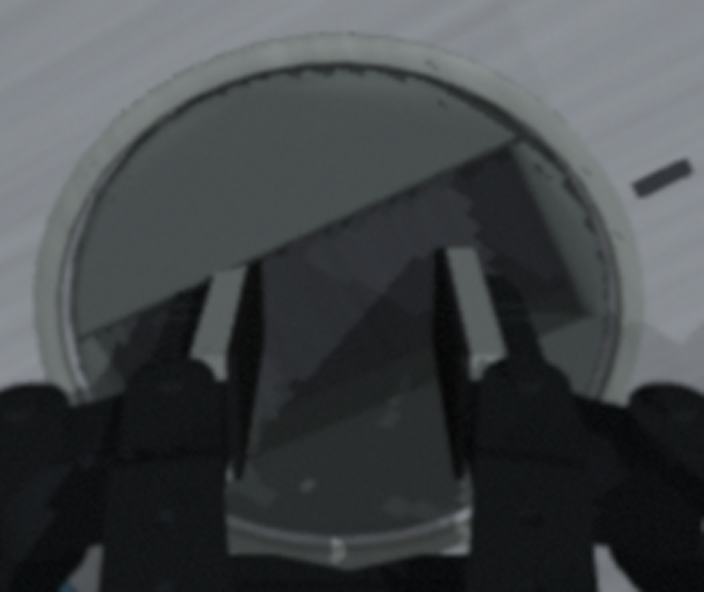

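Call:
play_rows([
  [0,0,0],
  [0,0,0],
  [0,0,0],
  [0,0,0],
  [0,0,0],
  [0,0,0],
  [0,0,0],
], spin=[-4,-4,-4,-4,-4,-4,0], claw=[32,32,32,32,32,32,32])

```text
time_s: 12.92
eef_pos: [0.5236, -0.3102, 0.1468]
eef_rot: [[0.869, -0.496, 0.006], [-0.496, -0.869, -0.006], [0.008, 0.002, -1.0]]
force: [0.3, -0.2, -0.4]
grip_width: 0.032
```

```bash
python3 st.py
```

```text
12.9167 [-0.3141  0.741   1.1719  1.7741 -0.7518  1.1449  0.5808] [ 0.5236 -0.3102  0.1468] xang -29.710829163641726 [ 0.2754 -0.2442 -0.4168] [ 0.0111  0.0113 -0.0382] 0.03200220813476801
```

Free of load. I'll lift straight out and clear the view.

Call:
play_rows([
  [0,0,-5],
  [0,0,-10],
  [0,0,-15],
  [0,0,-25],
  [0,0,-30],
  [0,0,-30],
  [0,0,-30],
  [0,0,0],
], spin=[0,0,0,0,0,0,0,0], claw=[32,32,32,32,32,32,32,32])

```text
time_s: 13.58
eef_pos: [0.5248, -0.3097, 0.2973]
eef_rot: [[0.872, -0.49, 0.01], [-0.49, -0.872, -0.008], [0.012, 0.002, -1.0]]
force: [-0.1, -1.1, 0.4]
grip_width: 0.0318
```

Call:
play_rows([
  [0,-30,-5],
  [0,-30,0],
  [0,-30,0],
  [0,-10,0],
  [0,0,0],
  [0,0,0],
], spin=[0,0,0,0,0,0], claw=[70,70,70,70,70,70])

```text
time_s: 14.08
eef_pos: [0.5717, -0.2194, 0.2949]
eef_rot: [[0.873, -0.488, 0.0], [-0.488, -0.873, -0.002], [0.001, 0.001, -1.0]]
force: [-0.9, -1.0, 0.9]
grip_width: 0.07
```

```bash
python3 st.py w12; python3 - <<'E'
from h import *
import cv2
a=cams.camera('scene');cv2.imwrite('pics/s12.png',a);b=cams.camera('top');cv2.imwrite('pics/t12.png',b)
a=a[150:300,260:410];b=b[130:245,290:405]
cv2.imwrite('pics/st12.png',np.hstack([cv2.resize(a,(400,400),interpolation=cv2.INTER_CUBIC),cv2.resize(b,(400,400),interpolation=cv2.INTER_CUBIC)]))
E
```

```text
14.0833 [-0.5424  0.6474  1.3305  1.5895 -0.6342  1.4102  0.3366] [ 0.5717 -0.2194  0.2949] xang -29.210530443959538 [-0.9253 -1.011   0.94  ] [-0.0567  0.0689  0.0014] 0.06999821500822971
```

View pics/w12.png

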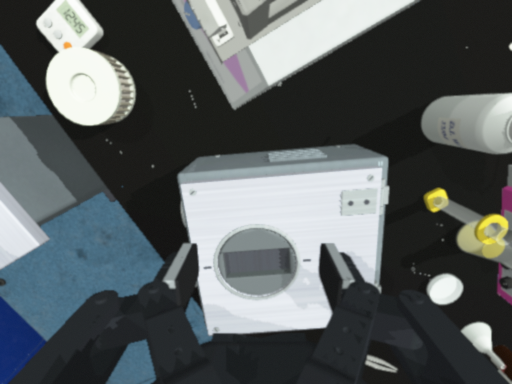

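View pics/st12.png

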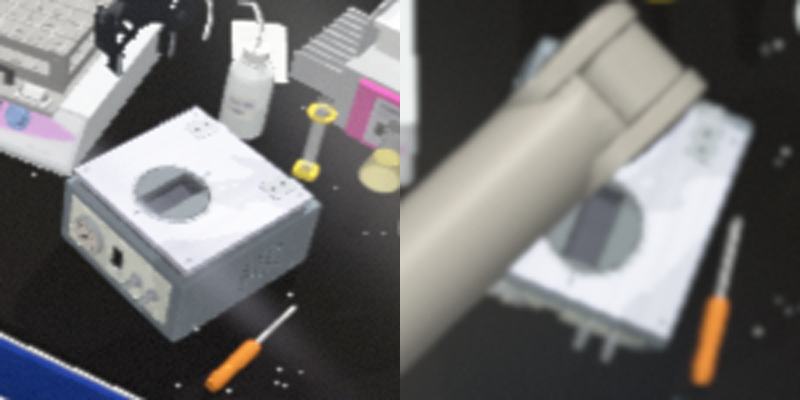

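```bash
python3 - <<'E'
import cv2
a=cv2.imread('pics/w12.png');cv2.imwrite('pics/w12z.png',cv2.resize(a[215:310,190:325],None,fx=5.6,fy=5.6,interpolation=cv2.INTER_CUBIC))
E
```

```text
(no output)
```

View pics/w12z.png

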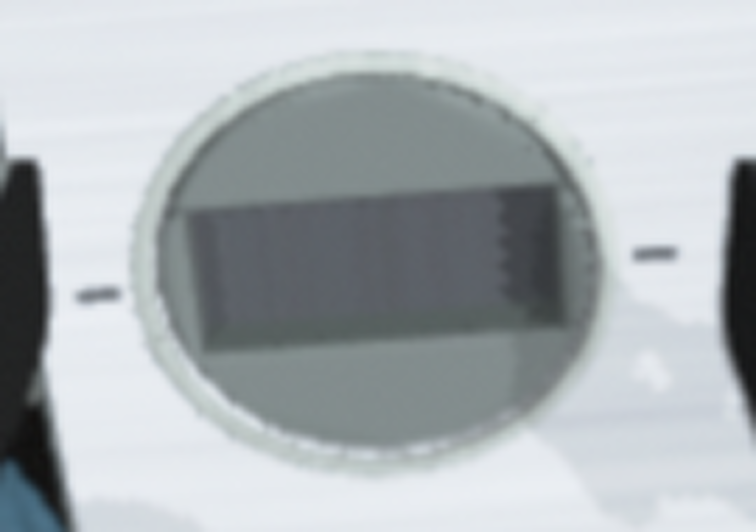

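```bash
python3 - <<'E'
from plant import manip
print(manip.sign_off())
E
```

```text
the job is handed in; nothing more can be done
None
```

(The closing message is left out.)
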